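Bring the tyre valve of a cart wheel to the top

ROBOT

A 6-joint arm with a two-finger parallel gripper is mounted at the origin on the work surface. World frame = base frame: x ahead of the robot, y to its left, z up, the work surface at z = 0. Lengths are in mm, angles in degrees, forces in N, time in s.
With the tool pointing down it reaches from about 325 to 900 mm from the base axis. Payload 6.1 kg.
Tool frame: the origin (TCP) lies at the very end of the fingers, on their centre line; the grasp point (between the pads) lies 19 mm behind it; z points along the fingers, x is the direction in which the jaws open and shut, and the axes are right-handed (so a half turn about z gives the same grasp; the last joint's range is limited). The gripper opens to 85 mm and grips with 20 to 120 N. Pads are 22 mm wide; open, the fingers measure 114 mm over their backs; the gripper's body (76 mm by 85 mm) begins 54 mm behind the grasp point. The pads swing forward as they close: fully open they stand 13 mm farther back than shut.
Start: joints at [55.915, 12.628, 87.462, -0, 79.91, -7.225], TCP at [282.382, 557.563, 231.3] pointing down, gripper open.
Joint ranges: [-170.65, 170.65], [-52.31, 119.04], [5.05, 147.46], [-71.25, 251.25], [11.57, 151.72], [-153.62, 153.62]. Speed limits (degrees/s): [147.25, 147.25, 172.46, 180, 180, 180].

INTERFACE

Orientations are given as a 3x3 rotation matrix whose columns are the frame's x, y, z axes.
In Python, from bench import * gives the robot as it stands. The module is installed in compiled form; this text tells all that it offers.
- The arm moves only by the shell command python3 -m handwheel 'ROWS' [FORCE]. ROWS is JSON, one flat list of numbers, 5 for each row, row after row: the closure in counts, from 0 (fully open) to 255 (shut), then the shift along the tool's x, y, z in m, then the turn about the tool's z in rad. In form: [claw, x, y, z, yaw, claw, x, y, z, yaw, ...]. A call has exactly 8 rows; each row shifts and turns the commanded pose from where the row before left it, along the tool's axes as they then stand; what a row does not reach is not made up. A row lasts 1/10 s, in which the tool goes at most 50 mm and 8.59 degrees, less where a joint would pass 70% of its speed; a pose out of reach is approached as far as the arm can. A call is refused whole if a number of a shift passes 0.05 or a number of a turn 0.15, either way. A call with a gripper value outside its range is refused whole. The fingers move at their own pace and stop on an object; FORCE is the grip in N (left out, the last holds). Time passes only in rows, so rows that do not move let the fingers close, or fill a call up. It gives the time, the measured TCP pose, the force and the opening at its end, in the units of the state.
- sense(): the state, without advancing time (a new reading comes with each control period).
- camera(name): name is "scene" or "side" or "wrist"; returns a dict with "pixels" (480x640x3 uint8, red, green, blue), "z_map" (480x640 float32, mm along the optical axis (not along the pixel's ray), 0 where there is no reading), "intrinsics" (3x3 intrinsics, pixels), "rvec" (rotation vector, rad) and "tvec" (3), from world to camera coordinates, as OpenCV has them. Camera axes: x right, y down, z forward; pixel columns grow to the right and rows downward; lengths in mm; the calibration is good to about 2 mm. A picture is of the moment at which its call begins.
- job_done(): hands the job in, once; it reports no verdict.
The state is a dict: "time_s": time; "joint_positions": joint angles; "joint_velocities": joint speeds; "joint_efforts": joint torques, N m; "ee_pos": TCP position; "ee_rot": TCP orientation; "wrist_force": force on the tool from outside, world axes, zero at the start; "torque": the same for the moment, N m; "gripper_width": finger opening in mm.
Only numpy, scipy, OpenCV 4.12 (cv2) and the standard library are available. Lean on these libraries where they do the work, as an engineer would, in place of code of your own. Each camera call takes 0.05 s, during which the arm holds its last target. There are 200 camera calls.

TASK

The tyre of the cart wheel in the leaning bench stand holds wet sealant, so its valve must be at the top before the air is let out. Push the wheel round gently by its spokes, one after another, until the brass valve stem is at the very top of the wheel, straight up the slope from the hub, and leave the wheel at rest there. Keep off the tyre and the valve stem, and leave everything else on the bench where it is.

Things in the scene. Friction and masses are not known exactly. Their poses are not given: they have to be found in the camera images.
- stand: bench stand, bolted down: base plate 300 x 440 x 8 mm, steel cheeks at y = +-205 mm, up to 225 mm high. Origin on the bench straight below the hub; z up; x level, to the side the wheel's front faces (away from the robot, give or take yaw). Two level 14 mm bars run along y from cheek to cheek through the axle line, 45 mm in front of and 45 mm behind the wheel's mid-plane.
- hub (a point): centre of the wheel's hub, on the axle, 170 mm above the bench; axes as the stand's. The wheel leans back 45 degrees: its axle points along (0.707, 0, 0.707) out of the front face, and up the slope in its plane is (-0.707, 0, 0.707), towards the robot. Hub 58 mm across at its flanges, 56 mm long.
- wheel_turn (a joint): turn of the wheel about its axle, rad. 0 or any whole turn = valve at the very top; positive is anticlockwise seen from the front. At q the valve lies from the hub along cos q * (-0.707, 0, 0.707) + sin q * (0, -1, 0) in the stand's axes; the spokes lie at q + 36 degrees + multiples of 72. Turns both ways without end; 0.15 N m of drag keeps it where it is left.
- valve_tip (a point): inner end of the valve stem: a brass stub 9 mm thick that sticks 27 mm inward from the rim towards the hub, midway between two spokes; this point is 96 mm from the axle, in the wheel's mid-plane. It turns with the wheel.
- wheel: the wheel; origin at the hub's centre, z along the axle out of the front face, -x towards the valve. Five straight round aluminium spokes, 12 mm thick, 72 degrees apart in the mid-plane, from the hub to a rim of inside radius 123 mm; the gaps between them are open right through, with at least 30 mm free below them.
- tyre: the black rubber tyre on the wheel, not to be touched: 34 mm thick, centre line at radius 155 mm (344 mm outside diameter); same origin and axes as the wheel.
- valve: the valve stem's body; origin at the hub's centre, same axes as the wheel. Not to be touched.
- spanner: bystander: steel spanner, 140 mm long, 8 mm thick, lying on the stand's base plate beyond the wheel's low edge; origin at the middle of its length, underside
- jar: bystander: glass jar with steel cap, 48 mm across, 60 mm high, on the bench beyond the stand; origin at the middle of its underside
- carton: bystander: cardboard box 50 x 70 x 50 mm high, on the bench beyond the stand; origin at the middle of its underside
- mug: bystander: white mug, 80 mm across, 95 mm high, left on the bench; origin at the middle of its underside
- can: bystander: plain metal can, 66 mm across, 100 mm high, right on the bench; origin at the middle of its underside
- glue: bystander: white bottle, 48 mm across, 140 mm high, right on the bench near the robot; origin at the middle of its underside
- driver: bystander: screwdriver, 200 mm long, 26 mm thick, lying far left on the bench; origin at the middle of its length, underside

How it is judged:
By the outcome, as a careful person would: the job done as asked, in the order asked, and still so for the second after the job is handed in, with the robot touching nothing.
It also fails if it takes over 64 s, if anything falls off the work surface, if the arm or the gripper's body presses on something with over 40 N, if the wrist force passes 120 N, or if a joint passes its speed limit or range.

## Working session

There is one attempt and no reset: what is moved stays moved. The work goes in short steps, Python scripts to look and compute and a shell command to move; the robot and the scene stay as the last step left them, time stands still between calls to the robot, and variables do not carry over. Pictures are saved under pics/ and viewed, about 8 in all and at most 12, crops included, and the job is handed in when it is done.

```bash
mkdir -p pics; cat > h.py <<'E'
from bench import *
import numpy as np, cv2
def cam(n):
    c=camera(n); R=cv2.Rodrigues(np.array(c["rvec"],float))[0]; return c,R,np.array(c["tvec"],float).ravel(),np.array(c["intrinsics"])
def pts(c,R,t,K):
    z=c["z_map"].astype(float); v,u=np.mgrid[:480,:640]
    P=np.stack([(u-K[0,2])/K[0,0]*z,(v-K[1,2])/K[1,1]*z,z],-1)
    return (P-t)@R
def save(c,n): cv2.imwrite("pics/"+n,c["pixels"][:,:,::-1])
def proj(p,R,t,K):
    q=(np.atleast_2d(p)@R.T+t)@K.T; return q[:,:2]/q[:,2:]
E
python3 - <<'E'
from h import *
for n in("scene","side"):
    a=cam(n); save(a[0],n+"1.png"); np.savez(n+"1.npz",P=pts(*a),px=a[0]["pixels"],R=a[1],t=a[2],K=a[3]); print(n,-a[1].T@a[2])
s=sense(); print(s["time_s"],s["ee_pos"],np.round(s["ee_rot"],3))
E
```

```text
scene [ 970.36994527  464.26645719 1125.42499107]
side [ 548.62392036 1075.50388605  833.26572299]
0.1 [282.10786522 557.12948308 230.33383287] [[ 0.452  0.892 -0.001]
 [ 0.892 -0.452 -0.001]
 [-0.002 -0.    -1.   ]]
```

View pics/scene1.png

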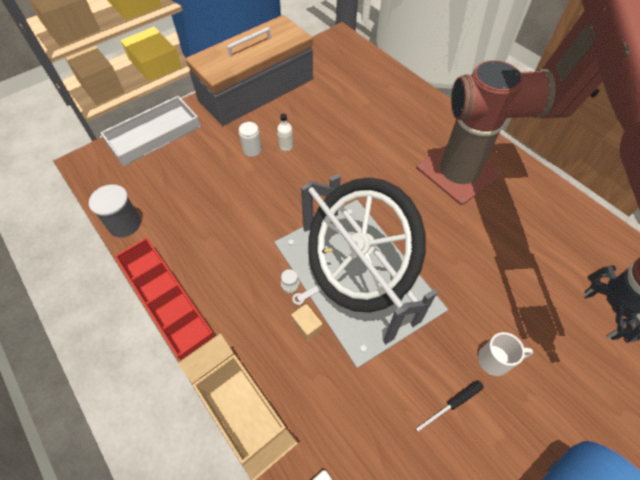

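View pics/side1.png

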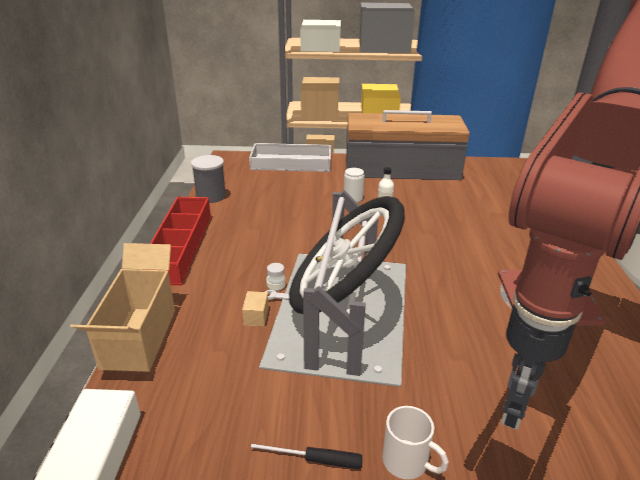

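Scene view: wheel centre near (362,243), brass valve near (327,250), so the valve lies low and to the robot's right. The two bars cross in front of and behind the wheel. The side view agrees, with the valve at about (320,258).

```bash
python3 - <<'E'
from h import *
from scipy.optimize import least_squares
T=[]
D={}
for n in("scene","side"):
    d=np.load(n+"1.npz"); D[n]=d; P=d["P"]; px=d["px"].astype(int)
    g=cv2.inRange(d["px"],(0,0,0),(60,60,60))>0
    box=np.zeros((480,640),bool)
    if n=="scene": box[175:315,300:430]=1
    else: box[190:320,285:410]=1
    m=g&box&(P[...,2]>35)&(P[...,2]<320)
    T.append(P[m]); print(n,m.sum(),np.median(P[m],0))
def res(p,Q):
    y=p[3]; l=p[4]; a=np.array([np.cos(y)*np.sin(l),np.sin(y)*np.sin(l),np.cos(l)])
    q=Q-p[:3]; h=q@a; r=np.sqrt(np.maximum((q**2).sum(1)-h*h,1)); return np.hypot(r-155,h)-17
for Q in (T[0],T[1],np.vstack(T)):
    f=least_squares(res,[*np.median(Q,0),0,.785],args=(Q,),loss="soft_l1",f_scale=2); p=f.x
    print(np.round(p[:3],1),np.degrees(p[3:]),np.median(abs(res(p,Q))))
C=p[:3];yw=p[3]
Rz=np.array([[np.cos(yw),-np.sin(yw),0],[np.sin(yw),np.cos(yw),0],[0,0,1]])
s=.5**.5; a=Rz@[s,0,s]; u=Rz@[-s,0,s]; w=Rz@[0,-1,0]
np.savez("wheel.npz",C=C,Rz=Rz)
# valve: brass color
for n,d in D.items():
    hsv=cv2.cvtColor(d["px"],cv2.COLOR_RGB2HSV); m=cv2.inRange(hsv,(15,90,80),(35,255,255))>0
    P=d["P"]; q=P-C; r=np.linalg.norm(q,axis=-1); m&=(r<130)&(abs(q@a)<20)
    v,uu=np.nonzero(m); 
    if len(v): 
        K,R,t=d["K"],d["R"],d["t"]
        ray=np.array([(uu.mean()-K[0,2])/K[0,0],(v.mean()-K[1,2])/K[1,1],1])@R; o=-R.T@t
        X=o+ray*((C-o)@a)/(ray@a); k=X-C
        print(n,len(v),uu.mean(),v.mean(),"q",np.degrees(np.arctan2(k@w,k@u)),"r",np.linalg.norm(k), np.median(P[m],0))
    # spokes: depth pts near plane, r 45..110
    for col,nm in((None,'sp'),):
        mm=(abs(q@a)<9)&(r>60)&(r<110); an=np.degrees(np.arctan2(q@w,q@u))[mm]
        hh,e=np.histogram(an,72,(-180,180)); print([(int(e[i]),int(hh[i])) for i in range(72) if hh[i]>8])
for n in D: 
  im=cv2.imread("pics/"+n+"1.png");d=D[n]
  th=np.linspace(0,2*np.pi,60); c=[C+155*(np.cos(x)*u+np.sin(x)*w) for x in th]
  for x in proj(c,d["R"],d["t"],d["K"]): cv2.circle(im,tuple(int(i) for i in x),1,(0,0,255),-1)
  cv2.imwrite("pics/o_%s.png"%n,im)
# bystanders heights near wheel
E
```

```text
scene 1906 [516.76187653 136.09573088 197.63428574]
side 1610 [486.2427543  188.53082623 219.76777804]
[517.7 131.3 197.1] [-4.4623292  48.16713974] 15.354198996718903
[499.8 149.5 209.1] [-3.12160067 43.55376649] 33.9335270062528
[500.8 157.9 207.3] [-4.52478215 44.31505378] 36.421019980492424
[(-165, 12), (-160, 25), (-155, 32), (-150, 21), (-145, 9), (-140, 9), (-135, 17), (-130, 25), (-125, 25), (-120, 27), (-115, 30), (-110, 18), (-105, 9), (-100, 19), (-95, 15), (-90, 13), (-85, 14), (-80, 13), (-75, 16), (-70, 14), (-65, 13), (-60, 19), (-55, 15), (-50, 19), (-45, 16), (-40, 20), (-35, 18), (-30, 21), (-25, 22), (-20, 22), (-15, 24), (-10, 30), (-5, 39), (0, 41), (5, 29), (10, 30), (15, 35), (20, 31), (25, 32), (30, 28), (35, 20), (85, 12), (90, 18), (95, 18), (100, 24), (105, 30), (110, 14), (135, 18)]
[(-180, 13), (-175, 14), (-170, 12), (-165, 24), (-160, 15), (-120, 32), (-115, 38), (-110, 37), (-105, 39), (-100, 35), (-95, 34), (-90, 34), (-85, 35), (-80, 31), (-75, 31), (-70, 31), (-65, 31), (-60, 32), (-55, 32), (-50, 35), (-45, 33), (-40, 27), (-35, 36), (-30, 31), (-25, 35), (-20, 35), (-15, 34), (-10, 31), (-5, 37), (0, 38), (5, 11), (35, 9), (85, 11), (90, 24), (95, 20), (100, 19), (105, 23), (110, 11), (115, 16), (120, 16), (125, 21), (130, 18), (135, 37), (140, 14), (145, 10), (150, 12), (155, 10), (160, 9), (165, 11), (170, 10), (175, 12)]
```

```bash
cat > fit.py <<'E'
from h import *
from scipy.optimize import least_squares
T=[];D={}
for n in("scene","side"):
    d=np.load(n+"1.npz"); D[n]=d; P=d["P"]
    g=(d["px"].max(-1)<45).astype(np.uint8)
    k,l,st,_=cv2.connectedComponentsWithStats(g); 
    x,y=(318,215) if n=="scene" else (380,235)
    box=np.zeros((480,640),bool)
    if n=="scene": box[175:315,300:430]=1
    else: box[190:320,285:410]=1
    i=max(range(1,k),key=lambda i:((l==i)&box).sum()); m=(l==i)&(P[...,2]>20)&box
    T.append(P[m]); print(n,m.sum(),st[i])
K,R,t=D["scene"]["K"],D["scene"]["R"],D["scene"]["t"]; o=-R.T@t
ray=np.array([(362-K[0,2])/K[0,0],(243-K[1,2])/K[1,1],1])@R; c0=o+ray*(190-o[2])/ray[2]; print("hub0",c0)
def res(p,Q):
    y=p[3]; l=p[4]; a=np.array([np.cos(y)*np.sin(l),np.sin(y)*np.sin(l),np.cos(l)])
    q=Q-p[:3]; h=q@a; r=np.sqrt(np.maximum((q**2).sum(1)-h*h,1)); return np.hypot(r-155,h)-17
for Q in (T[0],T[1],np.vstack(T)):
    f=least_squares(res,[*c0,0,.785],args=(Q,),loss="soft_l1",f_scale=8); p=f.x
    print(np.round(p[:3],1),np.degrees(p[3:]),np.median(abs(res(p,Q))))
C=p[:3];yw=p[3]
Rz=np.array([[np.cos(yw),-np.sin(yw),0],[np.sin(yw),np.cos(yw),0],[0,0,1]])
s=.5**.5; a=Rz@[s,0,s]; u=Rz@[-s,0,s]; w=Rz@[0,-1,0]
np.savez("wheel.npz",C=C,Rz=Rz)
for n,d in D.items():
    hsv=cv2.cvtColor(d["px"],cv2.COLOR_RGB2HSV); m=cv2.inRange(hsv,(15,100,60),(35,255,255))>0
    P=d["P"]; q=P-C; r=np.linalg.norm(q,axis=-1); m&=(r<140)&(abs(q@a)<25)
    v,uu=np.nonzero(m); K,R,t=d["K"],d["R"],d["t"]
    if len(v):
        ray=np.array([(uu.mean()-K[0,2])/K[0,0],(v.mean()-K[1,2])/K[1,1],1])@R; o=-R.T@t
        X=o+ray*((C-o)@a)/(ray@a); k=X-C
        print(n,len(v),uu.mean(),v.mean(),"q",np.degrees(np.arctan2(k@w,k@u)),"r",np.linalg.norm(k))
    mm=(abs(q@a)<12)&(r>60)&(r<110); an=np.degrees(np.arctan2(q@w,q@u))[mm]
    hh,e=np.histogram(an,72,(-180,180)); print([(int(e[i]),int(hh[i])) for i in range(72) if hh[i]>8])
    im=cv2.imread("pics/"+n+"1.png")
    for x in proj([C+155*(np.cos(x)*u+np.sin(x)*w) for x in np.linspace(0,6.28,60)],R,t,K): cv2.circle(im,tuple(int(i) for i in x),1,(0,0,255),-1)
    cv2.imwrite("pics/o_%s.png"%n,im)
E
python3 fit.py
```

```text
scene 40 [383 295   9  11  40]
side 206 [335 246  58  56 206]
hub0 [528.89070012  89.09428178 190.        ]
[474.8 101.  132.5] [-38.17693026  55.32782084] 0.8540974089609499
[523.3  79.5 172.3] [-6.67230009 45.79261514] 0.6432356983225276
[518.8  80.2 167.6] [-9.62410285 47.02772129] 0.7756281125374489
scene 17 327.6470588235294 249.88235294117646 q 148.24838847259707 r 109.9955471326575
[(-180, 22), (-175, 51), (-110, 12), (-105, 10), (-40, 40), (-35, 49), (30, 14), (35, 54), (110, 12), (145, 12)]
side 17 319.11764705882354 258.4117647058824 q 144.58186970302503 r 134.5691819220603
[(-175, 46), (-110, 16), (-105, 81), (-40, 57), (-35, 16), (30, 12), (35, 73)]
```

```bash
sed -i 's/^C=p\[:3\];yw=p\[3\]/T=[d["P"][(d["px"].max(-1)<70)\&(d["P"][...,2]>20)] for d in D.values()]\np=np.array([521,80,170,-.13,.785])\nfor it in range(4):\n    TT=[Q[abs(res(p,Q))<(12,8,6,5)[it]] for Q in T]; Q=np.vstack(TT)\n    p=least_squares(res,p,args=(Q,),loss="soft_l1",f_scale=2).x; print([len(x) for x in TT],np.round(p[:3],1),np.degrees(p[3:]),[np.median(res(p,x)) for x in TT])\n&/' fit.py; python3 fit.py
python3 - <<'E'
import cv2,numpy as np
a=cv2.imread("pics/o_scene.png")[150:330,270:450];b=cv2.imread("pics/o_side.png")[170:350,250:430]
cv2.imwrite("pics/o.png",cv2.resize(np.hstack([a,b]),(800,400),interpolation=cv2.INTER_CUBIC))
E
```

```text
scene 40 [383 295   9  11  40]
side 206 [335 246  58  56 206]
hub0 [528.89070012  89.09428178 190.        ]
[474.8 101.  132.5] [-38.17693026  55.32782084] 0.8540974089609499
[523.3  79.5 172.3] [-6.67230009 45.79261514] 0.6432356983225276
[518.8  80.2 167.6] [-9.62410285 47.02772129] 0.7756281125374489
[3529, 2897] [523.7  80.1 168.9] [-6.84615917 44.95053149] [np.float64(-0.28202726773583464), np.float64(0.03583354330964639)]
[3529, 2896] [523.7  80.1 168.9] [-6.84661915 44.95080992] [np.float64(-0.28254455323740046), np.float64(0.03507413643528956)]
[3521, 2893] [523.7  80.1 168.9] [-6.84590557 44.95194153] [np.float64(-0.2813911800734097), np.float64(0.034459667483165646)]
[3502, 2873] [523.7  80.1 168.9] [-6.84896725 44.95323498] [np.float64(-0.27617298881000885), np.float64(0.03424651916453669)]
scene 17 327.6470588235294 249.88235294117646 q 145.82730261363739 r 103.61580397861887
[(-180, 48), (-175, 30), (-110, 16), (-40, 45), (-35, 44), (30, 51), (35, 39), (105, 31), (110, 16), (140, 9), (145, 13)]
side 17 319.11764705882354 258.4117647058824 q 145.75694550728622 r 112.8095375338247
[(-180, 36), (-175, 21), (-110, 22), (-105, 77), (-40, 60), (-35, 11), (30, 62), (35, 49), (105, 13), (145, 10)]
```

View pics/o.png

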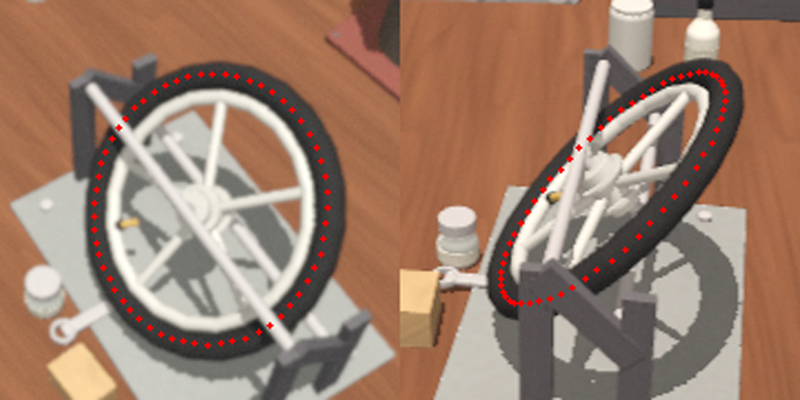

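```bash
cat >> h.py <<'E'
def go(S):  # S: list of stand-frame targets (mm rel. hub); prints tool-frame deltas (mm)
    w=np.load("wheel.npz"); C,Rz=w["C"],w["Rz"]; s=sense(); p=np.array(s["ee_pos"]); R=np.array(s["ee_rot"])
    print("t",s["time_s"],"stand pos",np.round(Rz.T@(p-C),1),"yaw err deg",round(float(np.degrees(np.arctan2(*(Rz.T@R)[:2,0])))-0,1),"F",np.round(s["wrist_force"],1))
    for x in S:
        q=C+Rz@np.array(x,float); print(x,np.round(R.T@(q-p),1)); p=q
def ph(f,r): f=np.radians(f); return [-.7071*r*np.cos(f),-r*np.sin(f),.7071*r*np.cos(f)]
E
python3 -m handwheel '[255,0,0,-0.04,-0.116, 255,0,0,-0.04,-0.116, 255,0,0,-0.04,-0.117, 255,0,0,-0.03,0, 255,0,0,0,0, 255,0,0,0,0, 255,0,0,0,0, 255,0,0,0,0]' 40
python3 -c "
from h import *
go([(-19,-64,190),(-19,-64,15)]); print(sense()['gripper_width'])"
```

```text
time_s: 0.9
ee_pos: [282.0, 557.0, 379.0]
ee_rot: [[0.12, 0.993, -0.002], [0.993, -0.12, -0.003], [-0.003, -0.002, -1.0]]
wrist_force: [-0.3, 0.9, -0.6]
gripper_width: 0.0
t 0.9 stand pos [-296.8  444.7  210.1] yaw err deg 0.0 F [-0.3  0.9 -0.6]
(-19, -64, 190) [-508.6  278.    21.3]
(-19, -64, 15) [  0.6   0.3 175. ]
0.025610560254828177
```

```bash
R='x'; python3 -m handwheel '[255,-0.02,0.01,0,0, 255,-0.032,0.018,0,0, 255,-0.032,0.018,0,0, 255,-0.032,0.018,0,0, 255,-0.032,0.018,0,0, 255,-0.032,0.018,0,0, 255,-0.032,0.018,0,0, 255,-0.032,0.018,0,0]'
python3 -m handwheel '[255,-0.032,0.018,0,0, 255,-0.032,0.018,0,0, 255,-0.032,0.018,0,0, 255,-0.032,0.018,0,0, 255,-0.032,0.018,0,0, 255,-0.032,0.018,0,0, 255,-0.032,0.018,0,0, 255,-0.032,0.018,0,0]'
python3 -m handwheel '[255,-0.01,0,0,0, 255,0,0,0,0, 255,0,0,0,0, 255,0,0,0,0, 255,0,0,0,0, 255,0,0,0,0, 255,0,0,0,0, 255,0,0,0,0]'
python3 - <<'E'
from h import *
go([(-19,-64,190),(-19,-64,15)])
a=cam("scene"); save(a[0],"s2.png"); b=cam("wrist"); save(b[0],"w2.png")
cv2.imwrite("pics/c2.png",np.hstack([cv2.resize(a[0]["pixels"][120:360,230:470,::-1],(400,400)),cv2.resize(b[0]["pixels"][:,:,::-1],(400,400))]))
E
```

```text
time_s: 1.7
ee_pos: [388.2, 297.5, 380.0]
ee_rot: [[0.119, 0.993, -0.002], [0.993, -0.119, -0.001], [-0.001, -0.002, -1.0]]
wrist_force: [1.2, 0.2, -0.9]
gripper_width: -0.0
time_s: 2.5
ee_pos: [500.6, 26.2, 380.1]
ee_rot: [[0.12, 0.993, -0.002], [0.993, -0.12, 0.0], [0.0, -0.002, -1.0]]
wrist_force: [0.2, 0.9, -0.7]
gripper_width: -0.2
time_s: 3.3
ee_pos: [499.4, 18.1, 381.4]
ee_rot: [[0.119, 0.993, 0.0], [0.993, -0.119, -0.0], [-0.0, 0.0, -1.0]]
wrist_force: [0.3, -0.3, 0.9]
gripper_width: 0.2
t 3.3 stand pos [-16.7 -64.5 212.4] yaw err deg -0.0 F [ 0.3 -0.3  0.9]
(-19, -64, 190) [ 0.5 -2.3 22.4]
(-19, -64, 15) [  0.  -0. 175.]
```

View pics/c2.png

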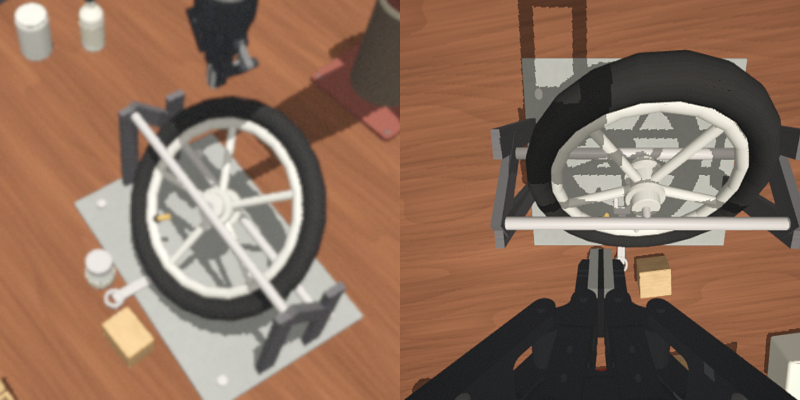

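The left pane shows the gripper above the wheel, with the valve at (160,217). The right (wrist) pane shows the finger tips above the gap to the right of the top spoke. The wheel hasn't moved, so I'll go down.

```bash
python3 -m handwheel '[255,0,-0.002,0.02,0, 255,0,0,0.03,0, 255,0,0,0.03,0, 255,0,0,0.03,0, 255,0,0,0.02,0, 255,0,0,0.01,0, 255,0,0,0.01,0, 255,0,0,0,0]'
python3 - <<'E'
from h import *
go([(-19,-64,15)]); 
a=cam("side"); b=cam("wrist")
cv2.imwrite("pics/c3.png",np.hstack([cv2.resize(a[0]["pixels"][120:360,230:470,::-1],(400,400)),cv2.resize(b[0]["pixels"][:,:,::-1],(400,400))]))
E
```

```text
time_s: 4.2
ee_pos: [497.1, 18.0, 230.6]
ee_rot: [[0.12, 0.993, -0.001], [0.993, -0.12, 0.0], [0.0, -0.001, -1.0]]
wrist_force: [0.7, -0.6, -0.8]
gripper_width: -0.1
t 4.2 stand pos [-19.  -64.8  61.6] yaw err deg 0.0 F [ 0.7 -0.6 -0.8]
(-19, -64, 15) [ 0.8  0.  46.6]
```

View pics/c3.png

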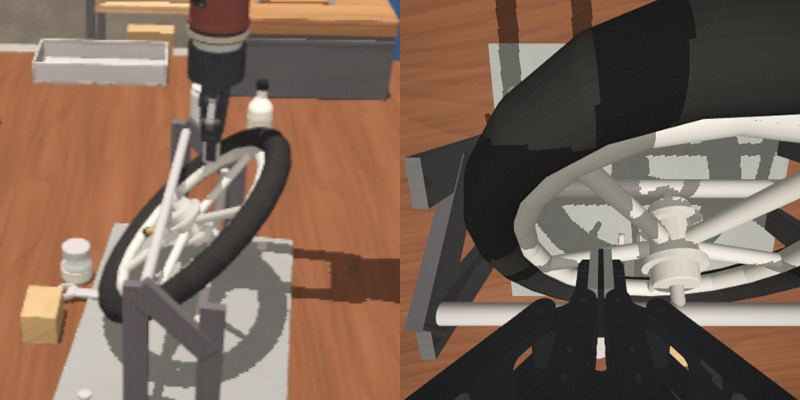

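```bash
python3 - <<'E'
from h import *
L=[]
for f in [67,55,43,31,19,7,-5,-17,-29,-41,-53,-60]:
    x,y,z=ph(f,70); L.append((round(x,1),round(y,1),round(min(.7071*67*np.cos(np.radians(f-18)),z+8)-14,1)))
go(L)
E
```

```text
t 4.3 stand pos [-18.1 -64.8  63.3] yaw err deg 0.0 F [0.5 0.  0.3]
(np.float64(-19.3), np.float64(-64.4), np.float64(13.3)) [ 0.4 -1.3 50. ]
(np.float64(-28.4), np.float64(-57.3), np.float64(22.4)) [ 7.1 -9.1 -9.1]
(np.float64(-36.2), np.float64(-47.7), np.float64(28.9)) [ 9.6 -7.8 -6.5]
(np.float64(-42.4), np.float64(-36.1), np.float64(32.2)) [11.6 -6.2 -3.3]
(np.float64(-46.8), np.float64(-22.8), np.float64(33.4)) [13.3 -4.4 -1.2]
(np.float64(-49.1), np.float64(-8.5), np.float64(32.5)) [14.3 -2.3  0.9]
(np.float64(-49.3), np.float64(6.1), np.float64(29.6)) [14.6 -0.2  2.9]
(np.float64(-47.3), np.float64(20.5), np.float64(24.8)) [14.4  2.   4.8]
(np.float64(-43.3), np.float64(33.9), np.float64(18.3)) [13.4  4.   6.5]
(np.float64(-37.4), np.float64(45.9), np.float64(10.4)) [12.   5.9  7.9]
(np.float64(-29.8), np.float64(55.9), np.float64(1.4)) [10.   7.6  9. ]
(np.float64(-24.7), np.float64(60.6), np.float64(-4.2)) [4.7 5.1 5.6]
```

```bash
python3 -m handwheel '[255,0,-0.001,0.01,0, 255,0,0,0.01,0, 255,0,0,0.01,0, 255,0,0,0.01,0, 255,0,0,0.009,0, 255,0,0,0,0, 255,0,0,0,0, 255,0,0,0,0]'
python3 -m handwheel '[255,0.0018,-0.0023,-0.0023,0, 255,0.0018,-0.0023,-0.0023,0, 255,0.0018,-0.0023,-0.0023,0, 255,0.0018,-0.0023,-0.0023,0, 255,0.0024,-0.002,-0.0016,0, 255,0.0024,-0.002,-0.0016,0, 255,0.0024,-0.002,-0.0016,0, 255,0.0024,-0.002,-0.0016,0]'
python3 -m handwheel '[255,0.0029,-0.0016,-0.0008,0, 255,0.0029,-0.0016,-0.0008,0, 255,0.0029,-0.0016,-0.0008,0, 255,0.0029,-0.0016,-0.0008,0, 255,0.0033,-0.0011,-0.0003,0, 255,0.0033,-0.0011,-0.0003,0, 255,0.0033,-0.0011,-0.0003,0, 255,0.0033,-0.0011,-0.0003,0]'
python3 - <<'E'
from h import *
go([])
a=cam("scene"); b=cam("wrist")
cv2.imwrite("pics/c4.png",np.hstack([cv2.resize(a[0]["pixels"][120:360,230:470,::-1],(400,400)),cv2.resize(b[0]["pixels"][:,:,::-1],(400,400))]))
E
```

```text
time_s: 5.1
ee_pos: [496.8, 18.1, 182.8]
ee_rot: [[0.12, 0.993, 0.001], [0.993, -0.12, -0.0], [0.0, 0.001, -1.0]]
wrist_force: [-0.2, 0.2, 0.3]
gripper_width: -0.3
time_s: 5.9
ee_pos: [481.7, 37.0, 198.3]
ee_rot: [[0.12, 0.993, 0.001], [0.993, -0.12, -0.0], [-0.0, 0.001, -1.0]]
wrist_force: [3.7, -1.4, -1.0]
gripper_width: -0.0
time_s: 6.7
ee_pos: [473.2, 63.1, 202.0]
ee_rot: [[0.119, 0.993, -0.001], [0.993, -0.119, 0.0], [-0.0, -0.001, -1.0]]
wrist_force: [2.7, -2.6, 0.7]
gripper_width: 0.1
t 6.7 stand pos [-48.1 -22.9  33.1] yaw err deg 0.0 F [ 2.7 -2.6  0.7]
```

View pics/c4.png

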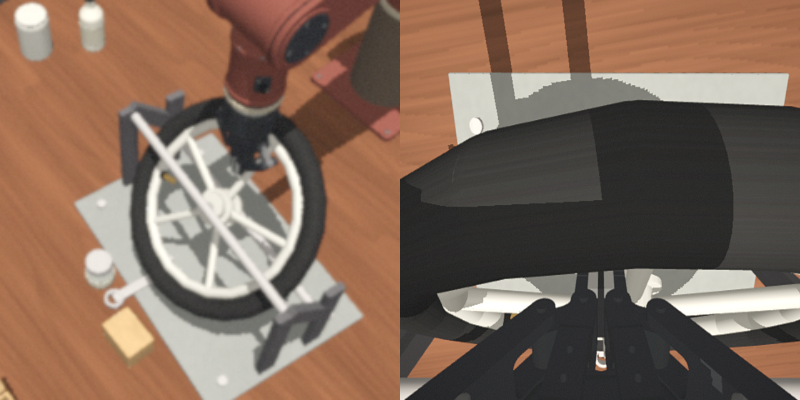

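The wheel is turning: the valve has moved up to (168,177) on the left pane, with about 4 N at the wrist. The stroke continues.

```bash
python3 -m handwheel '[255,0.0036,0.0002,0.0002,0, 255,0.0036,0.0002,0.0002,0, 255,0.0036,0.0002,0.0002,0, 255,0.0036,0.0002,0.0002,0, 255,0.0036,0,0.0007,0, 255,0.0036,0,0.0007,0, 255,0.0036,0,0.0007,0, 255,0.0036,0,0.0007,0]'
python3 -m handwheel '[255,0.0036,0.0005,0.0012,0, 255,0.0036,0.0005,0.0012,0, 255,0.0036,0.0005,0.0012,0, 255,0.0036,0.0005,0.0012,0, 255,0.0033,0.001,0.0016,0, 255,0.0033,0.001,0.0016,0, 255,0.0033,0.001,0.0016,0, 255,0.0033,0.001,0.0016,0]'
python3 -m handwheel '[255,0.003,0.0015,0.002,0, 255,0.003,0.0015,0.002,0, 255,0.003,0.0015,0.002,0, 255,0.003,0.0015,0.002,0, 255,0,0,0,0, 255,0,0,0,0, 255,0,0,0,0, 255,0,0,0,0]'
cat > q.py <<'E'
from h import *
w=np.load("wheel.npz"); C,Rz=w["C"],w["Rz"]; s=.5**.5; a=Rz@[s,0,s]; u=Rz@[-s,0,s]; ww=Rz@[0,-1,0]
go([])
for n in("scene","side"):
    d=cam(n); P=pts(*d); K,R,t=d[3],d[1],d[2]; px=d[0]["pixels"]; o=-R.T@t
    np.save("last_%s.npy"%n,px)
    # cast every pixel onto the wheel plane
    v,x=np.mgrid[:480,:640]; ray=np.stack([(x-K[0,2])/K[0,0],(v-K[1,2])/K[1,1],np.ones_like(x)],-1)@R
    X=o+ray*(((C-o)@a)/(ray@a))[...,None]-C; r=np.linalg.norm(X,axis=-1); an=np.degrees(np.arctan2(X@ww,X@u))
    h=cv2.cvtColor(px,cv2.COLOR_RGB2HSV); q=P-C
    m=(cv2.inRange(h,(14,90,50),(36,255,255))>0)&(r>92)&(r<125)&(abs(q@a)<25)
    z=lambda A: np.degrees(np.angle(np.mean(np.exp(1j*np.radians(A)))))
    if m.sum(): print(n,"valve px",m.sum(),"q",round(z(an[m]),1),"r",round(r[m].mean()))
    k=(abs(q@a)<9)&(r>60)&(r<112)&(px.min(-1)>90)&(h[...,1]<60)
    c=np.exp(1j*np.radians(5*(an[k]-36))).mean(); print(n,"spokes",k.sum(),"q mod72",round(np.degrees(np.angle(c))/5,1),"conc",round(abs(c),2))
E
python3 q.py
```

```text
time_s: 7.6
ee_pos: [478.7, 91.5, 199.1]
ee_rot: [[0.12, 0.993, 0.002], [0.993, -0.12, -0.0], [0.0, 0.002, -1.0]]
wrist_force: [1.3, -2.8, 1.4]
gripper_width: -0.1
time_s: 8.4
ee_pos: [486.8, 118.1, 187.0]
ee_rot: [[0.12, 0.993, -0.001], [0.993, -0.12, -0.0], [-0.0, -0.001, -1.0]]
wrist_force: [-1.8, -3.4, -0.7]
gripper_width: -0.4
time_s: 9.2
ee_pos: [494.7, 129.4, 179.7]
ee_rot: [[0.119, 0.993, 0.001], [0.993, -0.119, 0.001], [0.001, 0.0, -1.0]]
wrist_force: [-1.2, 0.6, -0.6]
gripper_width: 0.1
t 9.2 stand pos [-34.7  45.5  10.8] yaw err deg 0.0 F [-1.2  0.6 -0.6]
scene valve px 31 q 42.3 r 108
scene spokes 356 q mod72 -27.6 conc 0.96
side valve px 19 q 41.3 r 105
side spokes 249 q mod72 -26.2 conc 0.76
```

```bash
python3 -m handwheel '[255,0.0025,0.0019,0.0022,0, 255,0.0025,0.0019,0.0022,0, 255,0.0025,0.0019,0.0022,0, 255,0.0025,0.0019,0.0022,0, 255,0.0022,0.0021,0.0024,0, 255,0.0022,0.0021,0.0024,0, 255,0,0,0,0, 255,0,0,0,0]'
python3 q.py
python3 -c "
from h import *
a=np.hstack([cv2.resize(np.load('last_%s.npy'%n)[120:360,230:470,::-1],(400,400)) for n in ('scene','side')]); cv2.imwrite('pics/c5.png',a)"
```

```text
time_s: 10.1
ee_pos: [508.3, 142.5, 165.9]
ee_rot: [[0.119, 0.993, 0.001], [0.993, -0.119, 0.001], [0.001, 0.001, -1.0]]
wrist_force: [-1.5, 0.7, 0.1]
gripper_width: -0.0
t 10.1 stand pos [-22.8  60.2  -3. ] yaw err deg 0.0 F [-1.5  0.7  0.1]
scene valve px 20 q 24.7 r 107
scene spokes 368 q mod72 25.9 conc 0.95
side valve px 41 q 25.5 r 107
side spokes 256 q mod72 25.9 conc 0.79
```

View pics/c5.png

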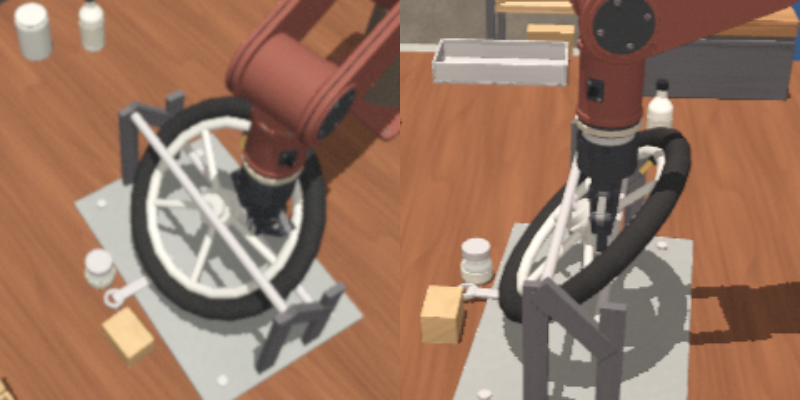

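The valve reads q ≈ 25.7° and the next spoke stands at about 62°. The image shows everything clear, so I'll lift, cross over and insert behind that spoke.

```bash
python3 -m handwheel '[255,0,-0.001,-0.01,0, 255,0,-0.001,-0.02,0, 255,0,0,-0.03,0, 255,0,0,-0.03,0, 255,0,0,-0.03,0, 255,0,0,0,0, 255,-0.01,0,0,0, 255,-0.02,0.005,0,0]'
python3 -m handwheel '[255,-0.025,0.006,0,0, 255,-0.025,0.006,0,0, 255,-0.025,0.006,0,0, 255,-0.02,0.006,0,0, 255,-0.007,0,0,0, 255,0,0,0,0, 255,0,0,0,0, 255,0,0,0,0]'
python3 - <<'E'
from h import *
go([(5,-72,5)])
E
python3 q.py
```

```text
time_s: 11.0
ee_pos: [506.6, 112.0, 285.3]
ee_rot: [[0.118, 0.993, -0.001], [0.993, -0.118, 0.0], [0.0, -0.001, -1.0]]
wrist_force: [-0.4, -0.9, -0.7]
gripper_width: -0.0
time_s: 11.8
ee_pos: [518.7, 8.6, 285.7]
ee_rot: [[0.118, 0.993, -0.0], [0.993, -0.118, 0.0], [0.0, -0.0, -1.0]]
wrist_force: [-0.5, -0.3, 1.3]
gripper_width: 0.1
t 11.8 stand pos [  3.6 -71.5 116.8] yaw err deg -0.0 F [-0.5 -0.3  1.3]
(5, -72, 5) [ -0.5   1.4 111.8]
t 11.8 stand pos [  3.6 -71.5 116.8] yaw err deg -0.0 F [-0.5 -0.3  1.3]
scene valve px 33 q 23.9 r 108
scene spokes 447 q mod72 25.2 conc 0.97
side valve px 41 q 25.5 r 107
side spokes 332 q mod72 25.1 conc 0.79
```

```bash
python3 -m handwheel '[255,0,0.0015,0.02,0, 255,0,0,0.025,0, 255,0,0,0.025,0, 255,0,0,0.02,0, 255,0,0,0.012,0, 255,0,0,0.01,0, 255,0,0,0,0, 255,0,0,0,0]'
python3 -m handwheel '[255,0.0005,-0.003,-0.001,0, 255,0.0005,-0.003,-0.001,0, 255,0.0005,-0.003,-0.001,0, 255,0.0005,-0.003,-0.001,0, 255,0.0015,-0.003,-0.002,0, 255,0.0015,-0.003,-0.002,0, 255,0.0015,-0.003,-0.002,0, 255,0,0,0,0]'
python3 q.py
```

```text
time_s: 12.7
ee_pos: [520.9, 7.6, 174.6]
ee_rot: [[0.119, 0.993, 0.001], [0.993, -0.119, -0.0], [-0.0, 0.001, -1.0]]
wrist_force: [-0.4, 0.7, 0.4]
gripper_width: -0.1
time_s: 13.5
ee_pos: [500.4, 16.8, 184.7]
ee_rot: [[0.119, 0.993, 0.001], [0.993, -0.119, 0.0], [0.0, 0.001, -1.0]]
wrist_force: [2.1, -0.3, 1.2]
gripper_width: 0.1
t 13.5 stand pos [-15.5 -65.6  15.8] yaw err deg -0.0 F [ 2.1 -0.3  1.2]
scene valve px 32 q 15.1 r 108
scene spokes 363 q mod72 16.7 conc 0.96
side valve px 38 q 17.4 r 106
side spokes 374 q mod72 16.2 conc 0.78
```

```bash
python3 -m handwheel '[255,0.0007,-0.0014,-0.001,0, 255,0.0007,-0.0014,-0.001,0, 255,0.0007,-0.0014,-0.001,0, 255,0.0008,-0.0014,-0.001,0, 255,0.0008,-0.0014,-0.001,0, 255,0.0008,-0.0013,-0.001,0, 255,0.0008,-0.0013,-0.001,0, 255,0,0,0,0]'
python3 q.py
```

```text
time_s: 14.4
ee_pos: [491.4, 22.9, 191.3]
ee_rot: [[0.119, 0.993, 0.0], [0.993, -0.119, -0.0], [-0.0, 0.0, -1.0]]
wrist_force: [3.9, -0.9, 1.7]
gripper_width: 0.0
t 14.4 stand pos [-25.2 -60.6  22.3] yaw err deg 0.0 F [ 3.9 -0.9  1.7]
scene valve px 32 q 3.9 r 108
scene spokes 277 q mod72 5.3 conc 0.94
side valve px 36 q 6.0 r 105
side spokes 383 q mod72 4.8 conc 0.8
```

```bash
python3 -m handwheel '[255,0.0005,-0.0005,-0.0004,0, 255,0.0005,-0.0005,-0.0004,0, 255,0.0005,-0.0005,-0.0004,0, 255,0.0005,-0.0005,-0.0004,0, 255,0.0005,-0.0005,-0.0004,0, 255,0.0004,-0.0004,0,0, 255,0,0,0,0, 255,0,0,0,0]'
python3 q.py
```

```text
time_s: 15.3
ee_pos: [489.1, 26.2, 193.2]
ee_rot: [[0.119, 0.993, 0.001], [0.993, -0.119, -0.0], [-0.0, 0.001, -1.0]]
wrist_force: [4.5, -1.4, 3.7]
gripper_width: 0.2
t 15.3 stand pos [-27.9 -57.6  24.2] yaw err deg 0.0 F [ 4.5 -1.4  3.7]
scene valve px 32 q 0.3 r 107
scene spokes 278 q mod72 1.5 conc 0.94
side valve px 36 q 2.1 r 104
side spokes 382 q mod72 1.2 conc 0.8
```

```bash
python3 -m handwheel '[255,0.0004,-0.0004,0,0, 255,0.0004,-0.0004,0,0, 255,0,0,0,0, 255,0,0,0,0, 255,-0.001,0.003,0,0, 255,-0.001,0.004,0,0, 255,0,0.003,0,0, 255,0,0,0,0]'
python3 -m handwheel '[255,0,0,-0.01,0, 255,0,0,-0.02,0, 255,0,0,-0.03,0, 255,0,0,-0.04,0, 255,0,0,-0.04,0, 255,0,0,-0.04,0, 255,0,0,-0.02,0, 255,0,0,0,0]'
python3 -m handwheel '[255,-0.03,-0.02,0,0, 255,-0.04,-0.03,0,0, 255,-0.04,-0.03,0,0, 255,-0.04,-0.03,0,0, 255,-0.03,-0.02,0,0, 255,-0.02,0,0,0, 255,0,0,0,0, 255,0,0,0,0]'
python3 q.py
```

```text
time_s: 16.2
ee_pos: [497.7, 24.0, 192.2]
ee_rot: [[0.12, 0.993, -0.002], [0.993, -0.12, 0.0], [0.0, -0.002, -1.0]]
wrist_force: [0.3, 0.3, -0.2]
gripper_width: 0.1
time_s: 17.0
ee_pos: [499.1, 23.9, 397.8]
ee_rot: [[0.119, 0.993, 0.007], [0.993, -0.119, -0.001], [0.0, 0.008, -1.0]]
wrist_force: [0.1, 0.8, -0.6]
gripper_width: -0.1
time_s: 17.8
ee_pos: [344.7, -158.9, 392.0]
ee_rot: [[0.121, 0.993, -0.001], [0.993, -0.121, 0.001], [0.001, -0.001, -1.0]]
wrist_force: [-0.1, 0.7, -0.5]
gripper_width: 0.0
t 17.8 stand pos [-149.3 -258.6  223.1] yaw err deg 0.1 F [-0.1  0.7 -0.5]
scene valve px 32 q -0.7 r 108
scene spokes 347 q mod72 -0.1 conc 0.97
side valve px 35 q 1.3 r 104
side spokes 383 q mod72 -0.1 conc 0.82
```

```bash
python3 -c "
from h import *
c=camera('scene')['pixels'];s=camera('side')['pixels']
d0=np.load('scene1.npz')['px'];d1=np.load('side1.npz')['px']
f=lambda a,b:np.abs(a.astype(int)-b).max(-1)
cv2.imwrite('pics/end.png',np.vstack([np.hstack([cv2.resize(x[:,:,::-1],(400,300)) for x in (c,s)]),np.hstack([cv2.cvtColor(cv2.resize(np.clip(f(a,b)*2,0,255).astype(np.uint8),(400,300)),cv2.COLOR_GRAY2BGR) for a,b in((c,d0),(s,d1))])]))"
```

```text
(no output)
```

View pics/end.png

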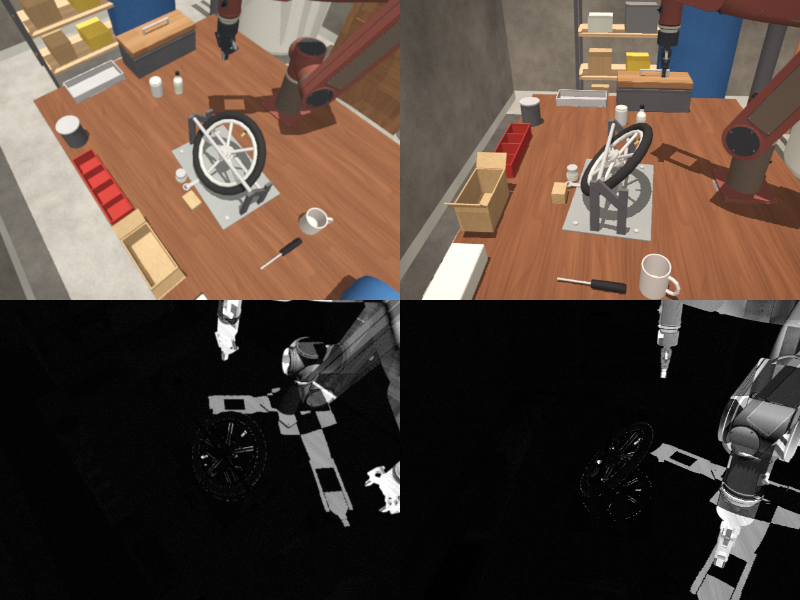

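The valve is at the top, at (243,132) in the upper-left picture. The difference images show changes only in the arm, its shadow and the wheel, so nothing else on the bench moved.

```bash
python3 -c "
from bench import *
print(job_done())"
```

```text
the job is handed in; nothing more can be done
None
```

The valve stem is at the top of the wheel, the wheel is at rest, and the job is handed in at about 18 s of the 64 s allowed.

I pushed the wheel clockwise (seen from the front) with closed fingers on two spokes. The first stroke took it from q ≈ 146° to 25°. The second finished the turn in small steps. I then backed off and lifted clear.

**Last checks, with the arm away:**
- **Wheel angle:** the spokes gave q = -0.1° in both views. The valve's own colour blob gave -0.7° in the scene view and +1.3° in the side view. The two views disagree by about 2°, averaging +0.3°.
- **Force:** the wrist force stayed at about 6 N or less in the readings.
- **Bystanders:** difference images against the start showed changes only in the arm, its shadow and the wheel.
- **Tyre and valve:** I saw no sign that the gripper touched either. The closest pass was at the top of the wheel, where I estimated about 6 mm between the gripper body and the tyre but did not measure it.

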